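Change the misting over to the other line

TASK

The misting pump is running: change it over from the blue line to the yellow line at the manifold. With a fingertip, push the yellow lever round until its valve is fully open (lever in line with its pipe, pointing towards the robot), and only then push the blue lever round until its valve is fully shut (lever square across its pipe), so that the pump always has an open line. Just push the levers, do not grip them, and leave the red drain valve and everything else on the bench as they are.

Things in the scene. Friction and masses are not known exactly. Their poses are not given: they have to be found in the camera images.
- manifold: galvanised manifold on the bench; place and yaw vary. Origin at z = 0 below the middle valve's stem; x points away from the robot's side to the header, y along the header. Three 27 mm branch pipes, centre line at z = 85 mm, run along x at y = -145, 0, +145 mm, each with one valve, stem at x = 0, and turn down into the bench at x = -77 mm. Which branch has which colour varies
- header_mid (a point): middle of the header pipe's axis, at manifold x = +110 mm, y = 0, z = 85 mm. The header is 42 mm thick (tees 53 mm, top at z = 112 mm) and runs along manifold y from -255 to +250 mm
- gauge_face (a point): centre of the face of the face-up pressure gauge at the header's -y end (manifold x = +110, y = -232 mm), 68 mm across, top at z = 154 mm
- yellow_lever (a joint): angle of the yellow lever about its upright stem (line to be put into service; starts shut or nearly so, 0 to 0.15). 0 = fully shut, lever square across its pipe, pointing along manifold +y; 1.571 = fully open, in line with its pipe, pointing along manifold -x. Grows anticlockwise from above. Hard stop at each end; turns stiffly (0.45 N m, some 5 N at 85 mm) and stays where left
- yellow_pivot (a point): point on the yellow valve's stem axis at mid height of the lever's sleeve (z = 145 mm); its x axis points along the lever to the tip. The stem nut ends below this height
- yellow_tip (a point): centre of the yellow lever's end face, 110 mm from the stem axis. Its yellow sleeve runs from 35 to 110 mm from the stem, is 18 mm wide and 12 mm high (z = 139 to 151 mm), free below down to the pipe (top at z = 99 mm, at the elbow 104 mm)
- blue_lever (a joint): angle of the blue lever about its upright stem (line now running; starts open or partly open, 1.2 to 1.57). 0 = fully shut, lever square across its pipe, pointing along manifold +y; 1.571 = fully open, in line with its pipe, pointing along manifold -x. Grows anticlockwise from above. Hard stop at each end; turns stiffly (0.45 N m, some 5 N at 85 mm) and stays where left
- blue_pivot (a point): point on the blue valve's stem axis at mid height of the lever's sleeve (z = 145 mm); its x axis points along the lever to the tip. The stem nut ends below this height
- blue_tip (a point): centre of the blue lever's end face, 110 mm from the stem axis. Its blue sleeve runs from 35 to 110 mm from the stem, is 18 mm wide and 12 mm high (z = 139 to 151 mm), free below down to the pipe (top at z = 99 mm, at the elbow 104 mm)
- red_lever (a joint): angle of the red lever about its upright stem (drain, shut, starts at 0 to 0.05). 0 = fully shut, lever square across its pipe, pointing along manifold +y; 1.571 = fully open, in line with its pipe, pointing along manifold -x. Grows anticlockwise from above. Hard stop at each end; turns stiffly (0.45 N m, some 5 N at 85 mm) and stays where left
- red_pivot (a point): point on the red valve's stem axis at mid height of the lever's sleeve (z = 145 mm); its x axis points along the lever to the tip. The stem nut ends below this height
- red_tip (a point): centre of the red lever's end face, 110 mm from the stem axis. Its red sleeve runs from 35 to 110 mm from the stem, is 18 mm wide and 12 mm high (z = 139 to 151 mm), free below down to the pipe (top at z = 99 mm, at the elbow 104 mm)
- tape_roll: white roll of thread tape lying flat between two branch pipes, 58 mm across, 14 mm high; origin at the centre of its underside; loose, to be left alone
- sealant_jar: small white jar of pipe sealant with a green cap, standing between two branch pipes, 48 mm across, 75 mm high; origin at the centre of its underside; loose, to be left alone
- wrench: steel wrench, 190 mm long, lying flat in front of the manifold on the robot's side; origin under its middle; loose, to be left alone
- neck_collar: blue plastic bag-neck collar (short tube), 42 mm across, 28 mm high, in front of the manifold; origin at the centre of its underside; loose, to be left alone
- bag_left: filled substrate bag, dark brown with a white neck, standing left (+y) of the manifold, 100 mm across, 190 mm high; origin at the centre of its underside; loose, to be left alone
- bag_right: filled substrate bag like bag_left, standing right (-y) of the manifold; loose, to be left alone
- spray_bottle: white spray bottle with a blue head, standing behind on the left, 68 mm across, 212 mm high, its head reaching 60 mm out to one side; origin at the centre of its underside; loose, to be left alone

How it is judged:
By the outcome, as a careful person would: the job done as asked, in the order asked, and still so for the second after the job is handed in, with the robot touching nothing.
It also fails if it takes over 54 s, if anything falls off the work surface, if the arm or the gripper's body presses on something with over 40 N, if the wrist force passes 120 N, or if a joint passes its speed limit or range.

ROBOT

A 6-joint arm with a two-finger parallel gripper is mounted at the origin on the work surface. World frame = base frame: x ahead of the robot, y to its left, z up, the work surface at z = 0. Lengths are in m, angles in rad, forces in N, time in s.
With the tool pointing down it reaches from about 0.275 to 0.75 m from the base axis. Payload 10.2 kg.
Tool frame: the origin (TCP) lies at the very end of the fingers, on their centre line; the grasp point (between the pads) lies 19 mm behind it; z points along the fingers, y is the line along which they close (so a half turn about z gives the same grasp; the last joint's range is limited). The gripper opens to 88 mm and grips with 3 to 60 N. Pads are 18 mm wide; open, the fingers measure 123 mm over their backs; the gripper's body (75 mm by 187 mm) begins 45 mm behind the grasp point.
Start: joints at [1.113, 0.313, 1.498, -0, 1.331, -0.223], TCP at [0.122, 0.511, 0.239] pointing down, gripper open.
Joint ranges: [-2.94, 2.94], [-0.97, 2.17], [0.19, 2.56], [-1.23, 4.37], [0.02, 3.11], [-2.88, 2.88]. Speed limits (rad/s): [2.39, 2.39, 3.01, 3.14, 3.14, 3.14].

INTERFACE

Orientations are given as a unit quaternion [x, y, z, w].
In Python, from plant import get_obs, capture, get_calibration, sign_off gives the robot as it stands. The module is installed in compiled form; this text tells all that it offers.
- The arm moves only by the shell command python3 -m handwheel 'ROWS' [OPENING] [FORCE]. ROWS is JSON, a list of rows, each a list of 6 numbers: the shift along the tool's x, y, z in cm, then the turn, a rotation vector about the tool's x, y, z in degrees. A call has 1 to 12 rows; each row is the pose to reach, as a shift and turn from the pose commanded when the call began, along the tool's axes at that moment; what a row does not reach only later rows make up. A row lasts 1/10 s, in which the tool goes at most 50 mm and 8.59 degrees, less where a joint would pass 70% of its speed; a pose out of reach is approached as far as the arm can. A call with a gripper value outside its range is refused whole. OPENING is the opening, from 0 (shut) to 1 (fully open), set as the call begins (- or left out, the last holds). The fingers move at their own pace and stop on an object; FORCE is the grip in N (left out, the last holds). Time passes only in rows, so rows that repeat a pose let the fingers close. It gives the time, the measured TCP pose, the force, the opening and the grip force at its end, in the units of the state.
- get_obs(): the state, without advancing time (a new reading comes with each control period).
- capture(name): name is "scene" or "side" or "wrist"; returns the picture (384x512x3 uint8, blue, green, red); there is no depth.
- get_calibration(name): a dict with "intrinsics" (3x3 intrinsics, pixels), "dist" ([k1, k2, p1, p2, k3] as OpenCV has them; the pictures are not rectified), "rvec" (rotation vector, rad) and "tvec" (3), from world to camera coordinates, as OpenCV has them. Camera axes: x right, y down, z forward; pixel columns grow to the right and rows downward; lengths in m; the calibration is good to about 2 mm. A picture is of the moment at which its call begins: read the wrist's pose just before it. get_calibration takes no time and is no camera call; for the wrist camera it gives the pose at the moment of the call.
- sign_off(): hands the job in; it is judged then, once.
The state is a dict: "t": time; "joints": joint angles; "joint_velocities": joint speeds; "effort": joint torques, N m; "position": TCP position; "orientation": TCP orientation; "ft_force": force on the tool from outside, world axes, zero at the start; "moment": the same for the moment, N m; "gripper_width": finger opening in m; "finger_force": force on a finger pad.
Only numpy, scipy, OpenCV 4.12 (cv2) and the standard library are available. Lean on these libraries where they do the work, as an engineer would, in place of code of your own. Each camera call takes 0.05 s, during which the arm holds its last target. There are 200 camera calls.

## Working session

There is one attempt and no reset: what is moved stays moved. The work goes in short steps, Python scripts to look and compute and a shell command to move; the robot and the scene stay as the last step left them, time stands still between calls to the robot, and variables do not carry over. Pictures are saved under pics/ and viewed, at most 10 in all, crops included, and the job is handed in when it is done.

```bash
mkdir -p pics; python3 - <<'E'
from plant import *
import cv2,numpy as np
o=get_obs();print(o['t'],o['position'],o['orientation'],o['gripper_width'])
for n in("scene","side"):
    im=capture(n);cv2.imwrite(f'pics/{n}0.png',im)
    c=get_calibration(n);R=cv2.Rodrigues(np.array(c['rvec']))[0];print(n,-R.T@np.array(c['tvec']).ravel())
E
```

```text
0.0 [0.12205    0.51036235 0.23818974] [ 1.17140682e-01  9.93115138e-01 -5.88961053e-04 -1.89259412e-04] 0.08842355520943422
scene [ 1.14707812 -0.14175196  1.01628088]
side [-0.13755856 -0.66439075  1.07449189]
```

View pics/scene0.png

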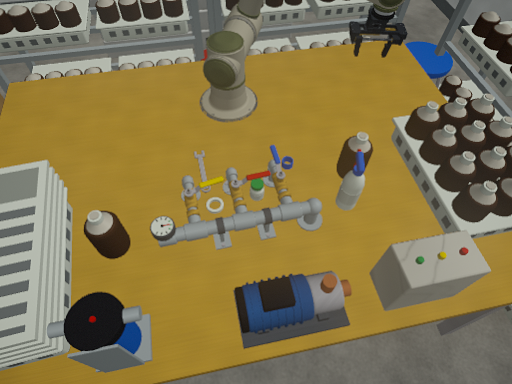

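View pics/side0.png

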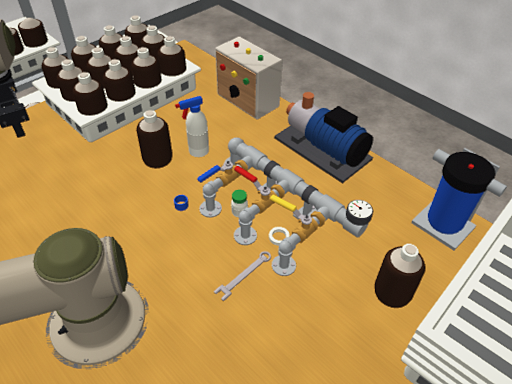

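The scene view shows yellow at (210,182) on the -y branch, pointing +y. Red is in the middle at (258,175), and blue is on the +y branch at (275,155), pointing at the robot. The side view agrees, with blue at (208,174), red at (245,173) and yellow at (283,203). Next I'll measure the levers in both views.

```bash
cat >h.py <<'E'
from plant import *
import cv2,numpy as np
def plane(n,px,z):
    c=get_calibration(n);R=cv2.Rodrigues(np.array(c['rvec']))[0];t=np.array(c['tvec']).ravel()
    u=cv2.undistortPoints(np.array(px,float).reshape(-1,1,2),np.array(c['intrinsics']),np.array(c['dist'])).reshape(-1,2)
    d=np.c_[u,np.ones(len(u))]@R;o=-R.T@t
    return (o+d*((z-o[2])/d[:,2])[:,None])[:,:2]
HUE={'yellow':[(24,34)],'red':[(0,6),(174,180)],'blue':[(105,125)]}
def levers(n,im,box):
    h=cv2.cvtColor(im,cv2.COLOR_BGR2HSV);out={}
    for k,rs in HUE.items():
        m=sum(cv2.inRange(h,(a,150,80),(b,255,255)) for a,b in rs)
        x0,y0,x1,y1=box[k];M=np.zeros_like(m);M[y0:y1,x0:x1]=m[y0:y1,x0:x1]
        N,L,S,C=cv2.connectedComponentsWithStats(M)
        if N<2: print(n,k,'none');continue
        i=1+np.argmax(S[1:,4]);p=np.argwhere(L==i)[:,::-1]
        w=plane(n,p,.148);c=w.mean(0);e,V=np.linalg.eigh(np.cov((w-c).T));v=V[:,1]
        s=(w-c)@v;out[k]=(c,v);
        print(n,k,S[i],'c',c.round(4),'dir',np.degrees(np.arctan2(v[1],v[0])).round(1),'len',np.ptp(s).round(4),'wid',np.ptp((w-c)@V[:,0]).round(4))
    return out
BOX={'scene':{'yellow':(195,172,228,192),'red':(243,166,274,184),'blue':(266,142,283,168)},
'side':{'yellow':(266,190,302,216),'red':(232,160,260,185),'blue':(194,162,224,184)}}
def look():
    for n in BOX: levers(n,capture(n),BOX[n])
E
python3 - <<'E'
from h import *
for n in BOX: levers(n,cv2.imread(f'pics/{n}0.png'),BOX[n])
print(plane('scene',[[163,228]],.154),plane('side',[[359,211]],.154))
a,b=cv2.imread('pics/scene0.png')[130:260,140:340],cv2.imread('pics/side0.png')[130:260,180:380]
cv2.imwrite('pics/crop0.png',np.vstack([cv2.resize(i,None,fx=2.3,fy=2.3,interpolation=2) for i in(a,b)]))
E
```

```text
scene yellow [199 176  25  12 145] c [ 0.5099 -0.1283] dir 100.5 len 0.0757 wid 0.0222
scene red [247 171  23   9  99] c [0.5136 0.0166] dir 94.3 len 0.074 wid 0.0168
scene blue [271 146   9  17  61] c [0.442  0.0869] dir -177.9 len 0.0704 wid 0.011
side yellow [270 195  26  16 139] c [ 0.5065 -0.1319] dir 99.7 len 0.0734 wid 0.0182
side red [234 166  23  16 139] c [0.5093 0.0134] dir 93.4 len 0.0764 wid 0.0201
side blue [198 166  22  16 128] c [0.4365 0.0837] dir -178.0 len 0.0758 wid 0.019
[[ 0.64545601 -0.28041555]] [[ 0.62265995 -0.29078197]]
```

View pics/crop0.png

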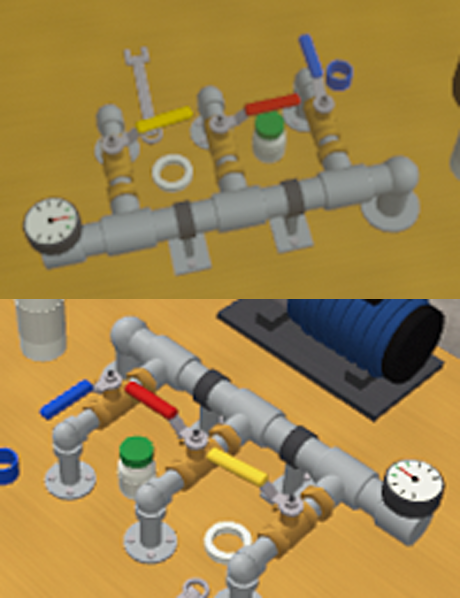

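Averaging the two views gives these pivots:

| Valve | Pivot x, y (m) | Lever angle |
|---|---|---|
| Yellow | (.5206, -.2014) | ≈ .14 |
| Red | (.516, -.057) | ≈ .04 |
| Blue | (.5115, .088) | ≈ 1.57 |

The spacings come out at 144 and 145 mm, and the yaw is 1.8°. The predicted gauge face (.633, -.286) matches the measured one (.634, -.286). I'll close the fingers, align the tool with the manifold and approach.

```bash
python3 -m handwheel '[[-5,-6,-2.2,0,0,-4],[-39.3,-53.3,-2.2,0,0,-15.3],[-39.3,-53.3,-2.2,0,0,-15.3],[-39.3,-53.3,-2.2,0,0,-15.3],[-39.3,-53.3,-2.2,0,0,-15.3],[-39.3,-53.3,-2.2,0,0,-15.3],[-39.3,-53.3,-2.2,0,0,-15.3],[-39.3,-53.3,-2.2,0,0,-15.3],[-39.3,-53.3,-2.2,0,0,-15.3],[-39.3,-53.3,-2.2,0,0,-15.3],[-39.3,-53.3,-2.2,0,0,-15.3],[-39.3,-53.3,-2.2,0,0,-15.3]]' 0 20
cat >>h.py <<'E'
O=np.array([.5159,-.0569]);A=np.radians(1.8);EX=np.array([np.cos(A),np.sin(A)]);EY=np.array([-EX[1],EX[0]])
def where():
    from scipy.spatial.transform import Rotation as R
    o=get_obs();p=np.array(o['position']);m=R.from_quat(o['orientation']).as_matrix()
    d=p[:2]-O;print('t',o['t'],'manifold mm',(1e3*np.array([d@EX,d@EY,p[2]])).round(1),'tool x,y deg',np.degrees(np.arctan2(m[1,:2],m[0,:2])).round(1),'zax',m[:,2].round(3),'F',np.round(o['ft_force'],1),'w',o['gripper_width'])
E
python3 -c 'from h import *;where()'
```

```text
t: 1.3
position: [0.3541, -0.0382, 0.2599]
orientation: [-0.016, 1.0, -0.0, 0.0]
ft_force: [1.4, 0.9, 0.1]
gripper_width: 0.0006
finger_force: 0.0
t 1.3 manifold mm [-161.1   23.8  259.9] tool x,y deg [-178.2   91.8] zax [ 0. -0. -1.] F [1.4 0.9 0.1] w 0.000649873958328056
```

```bash
python3 -m handwheel '[[-19.9,-8.4,0,0,0,0],[-19.9,-8.4,0,0,0,0],[-19.9,-8.4,0,0,0,0],[-19.9,-8.4,0,0,0,0],[-19.9,-8.4,0,0,0,0],[-19.9,-8.4,0,0,0,0],[-19.9,-8.4,5,0,0,0],[-19.9,-8.4,5,0,0,0],[-19.9,-8.4,5,0,0,0]]'
python3 -c 'from h import *;where();cv2.imwrite("pics/side1.png",capture("side"))'
```

```text
t: 2.2
position: [0.555, -0.1132, 0.2108]
orientation: [-0.016, 1.0, 0.0, -0.0]
ft_force: [-0.3, 0.3, 0.4]
gripper_width: 0.0007
finger_force: 0.0
t 2.2 manifold mm [ 37.3 -57.5 210.8] tool x,y deg [-178.1   91.9] zax [-0.001  0.    -1.   ] F [-0.3  0.3  0.4] w 0.0007227657994615638
```

View pics/side1.png

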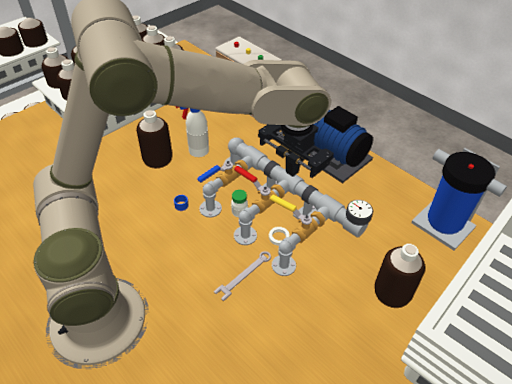

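The closed fingers hang behind the yellow lever, at about (300,170) in the picture, and are clear of everything. I'll descend and start pushing.

```bash
python3 -m handwheel '[[0,0,4,0,0,0],[0,0,8.2,0,0,0],[0,0,8.2,0,0,0],[0,0,8.2,0,0,0]]'
python3 -m handwheel '[[1.5,0,0,0,0,0],[3,0,0,0,0,0],[4.3,-0.1,0,0,0,0],[5.7,-0.2,0,0,0,0],[6.7,-0.6,0,0,0,0],[7.7,-1,0,0,0,0],[8.7,-1.5,0,0,0,0],[9.6,-2.1,0,0,0,0],[10.3,-2.9,0,0,0,0],[11,-3.7,0,0,0,0],[11.6,-4.5,0,0,0,0],[12,-5.2,0,0,0,0]]'
python3 -c 'from h import *;where()'
```

```text
t: 2.65
position: [0.5564, -0.1138, 0.1303]
orientation: [-0.016, 1.0, -0.001, 0.001]
ft_force: [0.3, -0.5, 0.7]
gripper_width: 0.0007
finger_force: 0.0
t: 3.85
position: [0.4392, -0.1701, 0.1315]
orientation: [-0.016, 1.0, -0.001, 0.003]
ft_force: [3.7, 4.5, 1.7]
gripper_width: 0.0005
finger_force: 2.8
t 3.85 manifold mm [ -80.2 -110.8  131.5] tool x,y deg [-178.2   91.8] zax [ 0.007 -0.003 -1.   ] F [3.7 4.5 1.7] w 0.0005175090878165273
```

```bash
python3 -m handwheel '[[0.2,-0.4,0,0,0,0],[0.2,-0.8,0,0,0,0],[0.2,-0.8,0,0,0,0]]'; python3 -m handwheel '[[0,-0.2,0,0,0,0],[0,-0.2,0,0,0,0]]';python3 -m handwheel '[[0,-0.2,0,0,0,0],[0,-0.2,0,0,0,0]]'
python3 -c 'from h import *;where();look()'
```

```text
t: 4.15
position: [0.4368, -0.1782, 0.1309]
orientation: [-0.016, 1.0, -0.001, 0.002]
ft_force: [-0.0, 0.8, 1.5]
gripper_width: 0.0006
finger_force: 1.1
t: 4.35
position: [0.4363, -0.1797, 0.1292]
orientation: [-0.016, 1.0, -0.001, 0.001]
ft_force: [0.9, 3.0, 2.1]
gripper_width: 0.0005
finger_force: 1.6
t: 4.55
position: [0.436, -0.1815, 0.1284]
orientation: [-0.016, 1.0, -0.0, 0.0]
ft_force: [0.4, 4.6, 4.1]
gripper_width: 0.0004
finger_force: 2.3
t 4.55 manifold mm [ -83.7 -122.   128.4] tool x,y deg [-178.1   91.9] zax [ 0.001 -0.    -1.   ] F [0.4 4.6 4.1] w 0.00039800449449288726
scene yellow none
scene red [247 171  23   9  98] c [0.5137 0.0162] dir 94.0 len 0.0728 wid 0.0166
scene blue [271 146   9  17  63] c [0.4416 0.0867] dir -177.6 len 0.0705 wid 0.0117
side yellow none
side red none
side blue [198 166  22  16 128] c [0.4365 0.0837] dir -178.0 len 0.0758 wid 0.019
```

```bash
for i in 1; do :; done; python3 -m handwheel '[[0,-0.2,0,0,0,0],[0,-0.2,0,0,0,0],[0,-0.2,0,0,0,0]]'|grep force:;python3 -m handwheel '[[0,-0.2,0,0,0,0],[0,-0.2,0,0,0,0],[0,-0.2,0,0,0,0]]'|grep force:;python3 -m handwheel '[[0,-0.2,0,0,0,0],[0,-0.2,0,0,0,0],[0,-0.2,0,0,0,0]]'|grep force:
python3 -c 'from h import *;where()'
```

```text
ft_force: [0.4, 14.8, 9.4]
finger_force: 8.0
ft_force: [2.3, 26.2, 14.0]
finger_force: 13.7
ft_force: [3.1, 36.7, 18.1]
finger_force: 19.5
t 5.55 manifold mm [ -83.9 -122.7  128.1] tool x,y deg [-178.1   91.9] zax [-0.001  0.01  -1.   ] F [ 3.1 36.7 18.1] w 0.0003088608975097969
```

```bash
python3 -m handwheel '[[0,1.5,0,0,0,0],[0,3.5,0,0,0,0],[0,3.5,-5,0,0,0],[0,3.5,-9,0,0,0],[0,3.5,-9,0,0,0],[0,8,-9,0,0,0],[0,13,-9,0,0,0],[0,18,-9,0,0,0],[0,23.4,-9,0,0,0],[0,23.4,-9,0,0,0],[0,23.4,-9,0,0,0]]'
python3 - <<'E'
from h import *
where()
BOX['scene']['yellow']=(170,140,230,192);BOX['side']['yellow']=(240,190,310,250)
look()
cv2.imwrite('pics/a.png',np.vstack([cv2.resize(capture('scene')[100:260,130:400],(540,320)),cv2.resize(capture('side')[90:230,120:390],(540,280))]))
for n,p in(('scene',(360,138)),('side',(151,117))):
  for q in (p,{'scene':(360,175),'side':(156,163)}[n]):
    w=plane(n,[q],.19 if q==p else 0)[0]-O;print(n,w@EX,w@EY)
for n,p in(('scene',(361,158)),('side',(190,102))):
    w=plane(n,[p],.2)[0]-O;print('spray head',n,w@EX,w@EY)
E
```

```text
t: 6.65
position: [0.4282, 0.0469, 0.2172]
orientation: [-0.017, 1.0, -0.0, -0.0]
ft_force: [0.3, -0.3, 0.0]
gripper_width: 0.0005
finger_force: 0.0
t 6.65 manifold mm [-84.4 106.5 217.2] tool x,y deg [-178.   92.] zax [-0.001 -0.001 -1.   ] F [ 0.3 -0.3  0. ] w 0.00045117036128549667
scene yellow [181 160   8  21 123] c [ 0.4502 -0.2033] dir -178.6 len 0.08 wid 0.0192
scene red [247 171  23   9  98] c [0.5137 0.0162] dir 94.0 len 0.0728 wid 0.0166
scene blue [271 146   9  17  65] c [0.4416 0.0865] dir -177.6 len 0.0705 wid 0.0119
side yellow [277 221  23  20 142] c [ 0.4486 -0.2046] dir -178.6 len 0.0747 wid 0.0172
side red [234 166  23  16 139] c [0.5093 0.0134] dir 93.4 len 0.0764 wid 0.0201
side blue [198 165  22  17 128] c [0.4365 0.0837] dir -178.0 len 0.0758 wid 0.019
scene -0.03953379493136338 0.4159033244478744
scene -0.024242805252158633 0.4632940080457282
side -0.06178814237102816 0.4055950328331221
side -0.06763784710765361 0.41508154772821504
spray head scene 0.04509920771841818 0.38006022366673126
spray head side 0.06008077580391615 0.3695105017090391
```

View pics/a.png

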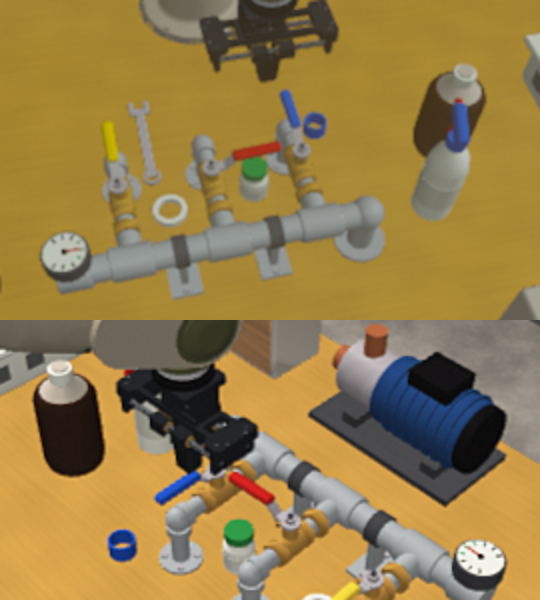

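Yellow now reads ≈ 89.6°, and the force climbed against its stop, so it is open. Red is unchanged. The bag (y ≈ 410 mm) and the spray head (y ≈ 375 mm) are clear of the blue sweep. In the picture the finger is beside the blue lever, on its -y side. Now blue.

```bash
python3 -m handwheel '[[0,0,4,0,0,0],[0,0,8.7,0,0,0],[0,0,8.7,0,0,0],[0,0,8.7,0,0,0]]'
python3 -m handwheel '[[-0.4,1.2,0,0,0,0],[-0.4,2.6,0,0,0,0],[-0.4,4,0,0,0,0],[-0.4,5.6,0,0,0,0],[-0.8,6.8,0,0,0,0],[-1.2,7.8,0,0,0,0],[-1.8,8.7,0,0,0,0],[-2.4,9.5,0,0,0,0],[-3.4,10.2,0,0,0,0],[-4.4,10.7,0,0,0,0],[-5.4,11,0,0,0,0],[-5.8,11.1,0,0,0,0]]'
python3 -c 'from h import *;where()'
```

```text
t: 7.25
position: [0.4288, 0.0457, 0.1316]
orientation: [-0.015, 1.0, -0.0, -0.0]
ft_force: [-0.5, 0.8, 0.7]
gripper_width: 0.0008
finger_force: 0.0
t: 8.45
position: [0.4837, 0.1586, 0.1332]
orientation: [-0.016, 1.0, -0.001, 0.001]
ft_force: [-5.3, -3.8, 0.9]
gripper_width: 0.0005
finger_force: 2.7
t 8.45 manifold mm [-25.4 216.4 133.2] tool x,y deg [-178.2   91.8] zax [ 0.001 -0.001 -1.   ] F [-5.3 -3.8  0.9] w 0.00047481582243617533
```

```bash
python3 -m handwheel '[[-0.4,0,0,0,0,0],[-0.6,0,0,0,0,0],[-0.6,0,0,0,0,0]]'|grep -E "t_force|pos"; python3 -m handwheel '[[-0.2,0,0,0,0,0],[-0.2,0,0,0,0,0],[-0.2,0,0,0,0,0]]'|grep -E "t_force|pos";python3 -m handwheel '[[-0.2,0,0,0,0,0],[-0.2,0,0,0,0,0],[-0.2,0,0,0,0,0]]'|grep -E "t_force|pos"
```

```text
position: [0.4888, 0.1593, 0.1332]
ft_force: [-5.7, -0.0, 0.1]
position: [0.489, 0.1594, 0.1331]
ft_force: [-17.4, -1.2, 7.6]
position: [0.4892, 0.1594, 0.133]
ft_force: [-27.5, -3.4, 13.1]
```

Blue is at its stop: the force climbs and the position no longer moves. I'll back off, lift clear and check.

```bash
python3 -m handwheel '[[2,0,0,0,0,0],[4,0,0,0,0,0],[4,0,-5,0,0,0],[4,0,-10,0,0,0],[4,0,-13,0,0,0],[9,-4,-13,0,0,0],[14,-8,-13,0,0,0],[14,-8,-13,0,0,0],[14,-8,-13,0,0,0]]'
python3 - <<'E'
from h import *
where()
BOX['scene'].update(yellow=(170,140,230,192),blue=(284,150,330,190));BOX['side'].update(yellow=(240,190,310,250),blue=(190,120,236,170))
look()
cv2.imwrite('pics/b.png',np.vstack([cv2.resize(capture('scene')[100:260,130:400],(540,320)),cv2.resize(capture('side')[90:230,120:390],(540,280))]))
E
```

```text
t: 10.25
position: [0.3543, 0.0737, 0.2636]
orientation: [-0.015, 1.0, -0.001, 0.003]
ft_force: [1.0, 0.2, 0.2]
gripper_width: 0.0008
finger_force: 0.0
t 10.25 manifold mm [-157.4  135.6  263.6] tool x,y deg [-178.3   91.7] zax [ 0.005 -0.001 -1.   ] F [1.  0.2 0.2] w 0.0007972281331551684
scene yellow [181 160   8  21 122] c [ 0.4505 -0.2033] dir -178.6 len 0.0793 wid 0.0192
scene red [247 171  23   9  98] c [0.5137 0.0162] dir 94.0 len 0.0728 wid 0.0166
scene blue [292 164  23   7  84] c [0.5103 0.1612] dir 91.7 len 0.0699 wid 0.0145
side yellow [277 221  23  20 145] c [ 0.4483 -0.2047] dir -178.5 len 0.0748 wid 0.0171
side red [234 166  23  16 139] c [0.5093 0.0134] dir 93.4 len 0.0764 wid 0.0201
side blue [211 149  10   8  44] c [0.507  0.1343] dir 85.6 len 0.0298 wid 0.0183
```

View pics/b.png

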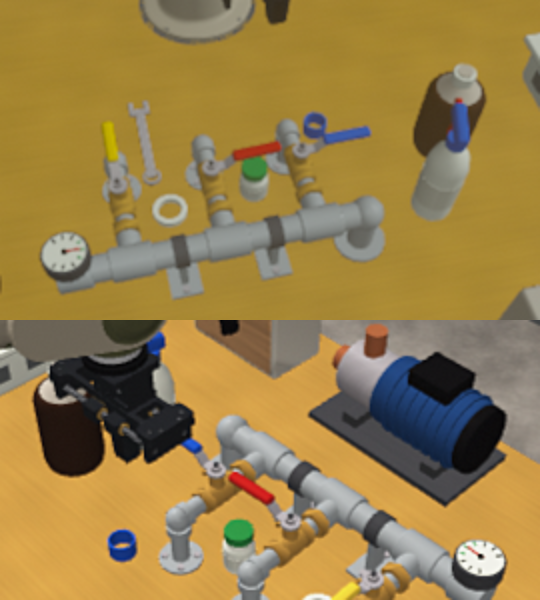

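The blue lever is square across its pipe, at 91.7° in the world frame against 91.8° expected. Yellow is in line with its pipe. Red and the loose things haven't moved, and the robot is clear.

```bash
python3 -c 'from plant import *;print(sign_off())'
```

```text
the job is handed in; nothing more can be done
None
```

The pump is changed over and the job is handed in: I pushed the yellow valve fully open first, then the blue valve fully shut, each to its stop, and left the red valve and everything else on the bench as they were.

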